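# Put the double lid on a spares tin and take off only the outer lid

### The job

Draw the nested pair of lids, kept together, out of the open front of the sheet-metal holder from under its lips, lower it gently onto the open spares tin so that the inner lid is fully seated in the mouth, and let go. Then take the outer lid alone by its collar and lift it level until it is clear above the stem, leaving the inner lid seated and undisturbed so that its seating can be checked, and finish while still holding the outer lid up there: do not put it down or let go. Do not shift the tin or disturb the carton, the bin or the bearing.

Things in the scene. Friction and masses are not known exactly. Their poses are not given: they have to be found in the camera images.
- stem (a point): Inner lid's upright black round stem, 18 mm thick. Point on its axis, mid-way along the 26 mm that stick out above the outer lid's collar when nested: stem top 13 mm above it, collar top 13 mm below. z up the stem. Nested, the outer lid lies loose on the inner lid's flange, so lifting by the stem carries both.
- plug_foot (a point): Underside centre of the same inner lid (0.15 kg), 55 mm below the stem point: steel plug 10 mm deep, 90 mm across, tapering to 76 mm at its foot; above it a flange 110 mm across, 5 mm thick, which rests on the tin's rim when seated. In the holder the plug stands on the holder's floor.
- collar (a point): Outer lid's collar: upright aluminium tube round the stem, 36 mm outside, 26 mm inside, 24 mm high. Point on its axis half-way up, 12 mm above the lid's plate; z up. Nested, it is 25 mm below the stem point. Gripped here the outer lid lifts off alone, the stem sliding out of the collar (4 mm play); it is wholly above the stem top once raised 60 mm.
- outer_plate (a point): Centre of the upper face of the outer lid's plate (same lid as the collar, 0.12 kg, loose), 12 mm below the collar point: round aluminium plate 120 mm across, 3 mm thick, with a skirt round its edge reaching 12 mm below this face.
- tin_mouth (a point): Open round steel spares tin, loose, 0.9 kg, upright on the counter: 104 mm outside, 96 mm mouth, 70 mm high. Point: centre of the mouth at rim height, z up. With the inner lid seated the stem point is 45 mm above it.
- holder_floor (a point): Lid holder, fixed steel sheet channel 130 mm long (its x), 136 mm wide (y), 29 mm high, 130 mm wide inside. Point: centre of the floor's upper face, 3 mm above the counter. Open at the -x end (towards the robot, turned up to 20 degrees), closed at the back. The lids start from 3 mm behind to 30 mm in front of (-x) this point.
- holder_front (a point): Middle of the holder's open front edge, 65 mm in front of the floor point. Its two lips run the full length, 23 to 26 mm above the floor, 90 mm apart, over the outer lid's rim with 5 mm to spare above the plate: slide the pair along the holder's -x until the stem is 65 mm or more in front of this point, then it can be lifted. The stem's free length is above the lips.
- carton_center (a point): Bystander: cardboard carton 90 x 75 x 60 mm, point at its centre; leave it alone.
- bin_center (a point): Bystander: open yellow plastic bin 150 x 100 x 70 mm, point at its centre; leave it alone.
- bearing_center (a point): Bystander: loose steel bearing ring 60 mm across, 16 mm high, lying flat, point at its centre; leave it alone.
There are look-alikes about, which are no part of the job. What is shaped like the part that bears holder_floor but blue or brown is not meant.

How it is judged (in metres and radians):
On the way, in this order (a step that is already met when the one before it is completed fails the run):
1. the nested lids are drawn out clear of the holder's lips (horizontal distance between stem and holder_floor above 0.12 m and z of collar in the frame of stem below -0.015 m), for 0.1 s.
2. both lids, still nested, rest seated on the tin and the stem is let go (horizontal distance between stem and tin_mouth below 0.006 m and z of stem in the frame of tin_mouth between 0.042 and 0.048 m and angle between stem's own z axis and vertical below 0.06 rad and z of collar in the frame of stem below -0.02 m and contact force between the fingers and inner_lid below 0.2 N and contact force between the fingers and outer_lid below 0.2 N), for 0.2 s.
At the end, for the whole second after the job is handed in: Inner lid at rest, seated: stem axis within 6 mm of the mouth centre, stem point 42-48 mm above the rim, tilt < 0.06 rad, fingers off it. Outer lid held still by the fingers, raised 53 mm or more from its nested place, tilt < 0.2 rad, touching neither inner lid, tin nor holder (horizontal distance between stem and tin_mouth below 0.006 m and z of stem in the frame of tin_mouth between 0.042 and 0.048 m and angle between stem's own z axis and vertical below 0.06 rad and z of collar in the frame of stem above 0.028 m and angle between collar's own z axis and vertical below 0.2 rad and contact force between the fingers and outer_lid above 1 N and contact force between each of outer_lid, the fingers and inner_lid below 0.2 N and contact force between outer_lid and tin below 0.2 N and contact force between outer_lid and holder below 0.2 N and linear speed of outer_lid below 0.03 m/s and linear speed of inner_lid below 0.02 m/s); the arm keeps its last pose, push and grip.
It fails at once if the lids come apart, by more than 10 mm, while the inner lid is not seated on the tin (z of collar in the frame of stem above -0.015 m and not (horizontal distance between stem and tin_mouth below 0.008 m and z of stem in the frame of tin_mouth between 0.04 and 0.051 m)).
It fails at once if the lids are dropped: the inner lid moves faster than 0.6 m/s with no finger on it (linear speed of inner_lid above 0.6 m/s and contact force between the fingers and inner_lid below 0.1 N).
It fails at once if the tin is pushed more than 20 mm or tipped (distance of tin_mouth from where it was at the start of the episode above 0.02 m or angle between tin_mouth's own z axis and vertical above 0.15 rad).
It fails at once if a bystander is moved more than 20 mm (distance of any of carton_center, bin_center, bearing_center from where it was at the start of the episode above 0.02 m).
It also fails if it takes over 54 s, if anything falls off the work surface, if the arm or the gripper's body presses on something with over 40 N, if the wrist force passes 120 N, or if a joint passes its speed limit or range.

### The arm

A 6-joint arm with a two-finger parallel gripper is mounted at the origin on the work surface. World frame = base frame: x ahead of the robot, y to its left, z up, the work surface at z = 0. Lengths are in mm, angles in rad, forces in N, time in s.
With the tool pointing down it reaches from about 300 to 825 mm from the base axis. Payload 5.4 kg.
Tool frame: the origin (TCP) lies midway between the tips of the shut fingers; the grasp point (between the pads) lies 19 mm behind it (grip_point_offset is the z of the grasp point in the tool frame, in mm); z points along the fingers, y is the line along which they close (so a half turn about z gives the same grasp; the last joint's range is limited). The gripper opens to 92 mm and grips with 3 to 60 N. Pads are 20 mm wide; open, the fingers measure 128 mm over their backs; the gripper's body (75 mm by 189 mm) begins 69 mm behind the grasp point.
Start: joints at [0.944, 0.158, 1.597, -0, 1.386, -0.21], TCP at [232.788, 525.752, 214.601] pointing down, gripper open.
Joint ranges: [-2.91, 2.91], [-0.94, 2.29], [0.18, 2.7], [-1.29, 4.43], [0.17, 2.64], [-3, 3]. Speed limits (rad/s): [2.57, 2.57, 3.14, 3.14, 3.14, 3.14].

### API

Orientations are given as a unit quaternion [w, x, y, z].
In Python, from station import * gives the robot as it stands.
- The arm moves only by the tool send_rows, never from a script. Its argument "deltas" is a list of rows, each a list of 7 numbers: the gripper's target within -1 to 1 (shut at 1, half-way at 0, fully open at -1), then the shift along the tool's x, y, z in units of 0.15 m (1.0 is 0.15 m), then the turn, a rotation vector about the tool's x, y, z in units of pi/2 rad (1.0 is pi/2 rad). A call has exactly 8 rows; each row is the pose to reach, as a shift and turn from the pose commanded when the call began, along the tool's axes at that moment; what a row does not reach only later rows make up. A row lasts 1/8 s, in which the tool goes at most 62.5 mm and 10.7 degrees, less where a joint would pass 70% of its speed; a pose out of reach is approached as far as the arm can. A call with a number of a shift or a turn outside -1 to 1 is refused whole. A call with a gripper value outside its range is refused whole. The fingers move at their own pace and stop on an object; "newtons" is the grip in N (left out, the last holds). Time passes only in rows, so rows that repeat a pose let the fingers close, or fill a call up. It gives the time, the measured TCP pose, the force, the opening and the grip force at its end, in the units of the state.
- get_obs(): the state, without advancing time (a new reading comes with each control period).
- snapshot(name): name is "side" or "top" or "wrist"; returns a dict with "img" (480x640x3 uint8, red, green, blue), "depth" (480x640 float32, mm along the optical axis (not along the pixel's ray), 0 where there is no reading), "fov_y" (degrees; the focal length in pixels is half the picture's height over the tangent of half this angle, whatever the lens; pixels are square), "cx", "cy" (the principal point, pixels), "rvec" (rotation vector, rad) and "tvec" (3), from world to camera coordinates, as OpenCV has them. Camera axes: x right, y down, z forward; pixel columns grow to the right and rows downward; lengths in mm; the calibration is good to about 2 mm. A picture is of the moment at which its call begins.
- job_done(): hands the job in; it is judged then, once.
The state is a dict: "time_s": time; "qpos": joint angles; "joint_velocities": joint speeds; "joint_torque": joint torques, N m; "eef_pos": TCP position; "ee_rot": TCP orientation; "contact_force": force on the tool from outside, world axes, zero at the start; "wrist_torque": the same for the moment, N m; "gripper_width": finger opening in mm; "gripper_force": force on a finger pad.
Only numpy, scipy, OpenCV 4.12 (cv2) and the standard library are available. Lean on these libraries where they do the work, as an engineer would, in place of code of your own. Each camera call takes 0.05 s, during which the arm holds its last target. There are 200 camera calls.

## Working session

There is one attempt and no reset: what is moved stays moved. The work goes in short steps, Python scripts to look and compute and a tool call to move; the robot and the scene stay as the last step left them, time stands still between calls to the robot, and variables do not carry over. Pictures are saved under pics/ and viewed, at most 10 in all, crops included, and the job is handed in when it is done.

Besides the shell and the picture viewer there is one more tool, called after "Request:" as name([rows], argument=value, ...), one row to a line, values as JSON. send_rows: Moves the arm, as the interface text tells. Its arguments: {"type":"object","properties":{"deltas":{"type":"array","items":{"type":"array","items":{"type":"number"}}},"newtons":{"type":"number"}},"required":["deltas"]}

```bash
mkdir -p pics; cat > h.py <<'E'
from station import *
import numpy as np, cv2
from scipy.spatial.transform import Rotation as R
def snap(n,f=None):
    s=snapshot(n)
    if f: cv2.imwrite('pics/'+f,s['img'][:,:,::-1])
    np.savez('/tmp/'+n+'.npz',**s); return s
def load(n): return np.load('/tmp/'+n+'.npz')
def cloud(s):
    d=np.asarray(s['depth'],float);f=240/np.tan(np.radians(float(s['fov_y']))/2)
    v,u=np.mgrid[0:480,0:640]
    P=np.stack([(u-s['cx'])/f*d,(v-s['cy'])/f*d,d],-1)
    M=R.from_rotvec(np.ravel(s['rvec'])).as_matrix()
    W=(P-np.ravel(s['tvec']))@M; W[d==0]=np.nan; return W
def ray(s,u,v,z):
    f=240/np.tan(np.radians(float(s['fov_y']))/2)
    M=R.from_rotvec(np.ravel(s['rvec'])).as_matrix()
    c=-M.T@np.ravel(s['tvec']); r=M.T@np.array([(u-s['cx'])/f,(v-s['cy'])/f,1]); return c+r*(z-c[2])/r[2]
E
python3 - <<'E'
from h import *
print(get_obs())
a=snap('top','top.png');snap('side','side.png')
E
```

```text
{'time_s': 0.0, 'qpos': array([ 9.43911956e-01,  1.59047212e-01,  1.59820580e+00, -2.18654687e-06,
        1.38618654e+00, -2.10119915e-01]), 'joint_velocities': array([-0.0021708 ,  0.00081789, -0.00020792, -0.00160123, -0.0006464 ,
        0.00054138]), 'joint_torque': array([-1.09033226e-03, -3.85567296e+01, -3.22105050e+01,  6.99595059e-02,
        3.80503235e-02, -1.07150443e-04]), 'eef_pos': array([232.42462241, 525.26031782, 213.63318656]), 'ee_rot': array([-3.74301191e-04,  2.06877111e-01,  9.78366500e-01, -8.44191682e-04]), 'contact_force': array([ 0.06021787, -0.0913428 ,  0.53354293]), 'wrist_torque': array([0.00091976, 0.03275975, 0.03731742]), 'gripper_force': 0.0, 'gripper_width': 92.42072018339276}
```

View pics/top.png

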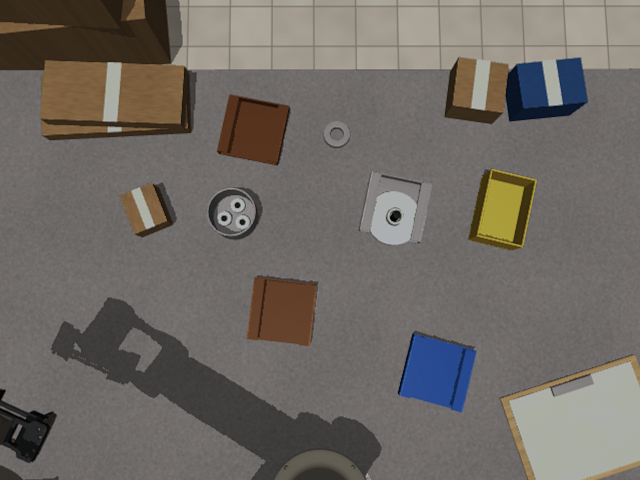

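View pics/side.png

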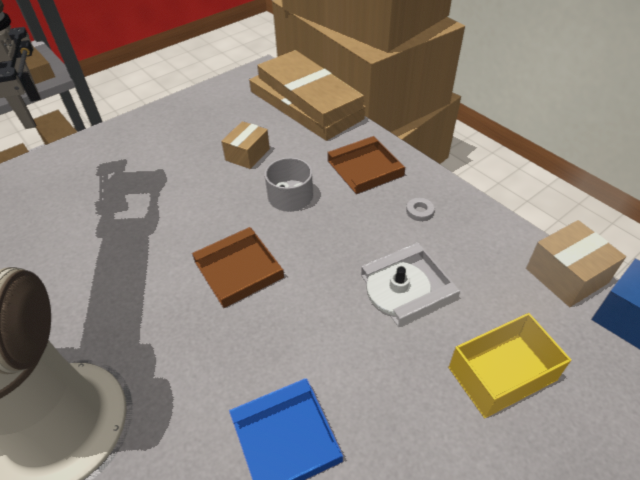

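The top view shows the grey sheet holder with the lid pair and black stem at (395,215). The look-alikes are brown channels at (254,130) and (283,310) and a blue one at (437,370). Only the grey one holds the lids, and its open end faces the robot. The tin is at (233,212), bearing (336,134), carton (147,209) and bin (503,209). I'll confirm with an enlarged crop and measure.

```bash
python3 - <<'E'
from h import *
s=load('top');W=cloud(s)
im=s['img'][:,:,::-1]
a=cv2.resize(im[160:260,345:445],(400,400),interpolation=2);b=cv2.resize(im[160:260,185:285],(400,400),interpolation=2)
cv2.imwrite('pics/crop.png',np.hstack([a,b]))
def blob(u0,u1,v0,v1,z0,z1):
    P=W[v0:v1,u0:u1].reshape(-1,3);P=P[(P[:,2]>z0)&(P[:,2]<z1)];return P
P=blob(200,270,180,245,60,80);c,r=cv2.minEnclosingCircle(P[:,:2].astype(np.float32));print('tin',c,r,np.median(P[:,2]))
P=blob(380,410,200,230,60,90);print('stemtop',len(P),P.mean(0),P.min(0),P.max(0))
P=blob(355,435,165,250,18,24);
c,r=cv2.minEnclosingCircle(P[:,:2].astype(np.float32));print('plate',c,r,len(P))
P=blob(350,440,160,260,24,34);print('lips',len(P),cv2.minAreaRect(P[:,:2].astype(np.float32)),np.median(P[:,2]))
P=blob(350,440,160,260,0,90);print(np.histogram(P[:,2],30))
for n,z in dict(bearing=(336,134,16),carton=(142,204,60),bin=(503,209,70)).items(): print(n,ray(s,*z))
E
```

```text
tin (606.5687255859375, 182.25994873046875) 52.432762145996094 68.83866983796783
stemtop 64 [ 599.36303984 -167.46430186   70.23850584] [ 591.71589789 -176.7536809    60.11256745] [ 607.94439917 -159.03490262   76.83710505]
plate (625.097412109375, -170.70901489257812) 93.64710998535156 1425
lips 1485 ((616.6146850585938, -170.7485809326172), (136.5088348388672, 150.95474243164062), 77.86125946044922) 28.399995671744858
(array([1973,  897,  260,   45,   18,   38,  212,  565,  701,  416,  460,
        487,  258,   64,    9,   10,   21,   46,   28,    8,    5,    1,
          0,    3,    4,    2,    8,   26,   15,    7]), array([3.67886433e-03, 2.56479307e+00, 5.12590728e+00, 7.68702148e+00,
       1.02481357e+01, 1.28092499e+01, 1.53703641e+01, 1.79314783e+01,
       2.04925925e+01, 2.30537067e+01, 2.56148209e+01, 2.81759351e+01,
       3.07370493e+01, 3.32981635e+01, 3.58592778e+01, 3.84203920e+01,
       4.09815062e+01, 4.35426204e+01, 4.61037346e+01, 4.86648488e+01,
       5.12259630e+01, 5.37870772e+01, 5.63481914e+01, 5.89093056e+01,
       6.14704198e+01, 6.40315340e+01, 6.65926482e+01, 6.91537624e+01,
       7.17148766e+01, 7.42759908e+01, 7.68371050e+01]))
bearing [789.47527203 -43.19621812  16.        ]
carton [623.69986465 372.54132017  60.        ]
bin [ 609.42512414 -392.92518119   70.        ]
```

View pics/crop.png

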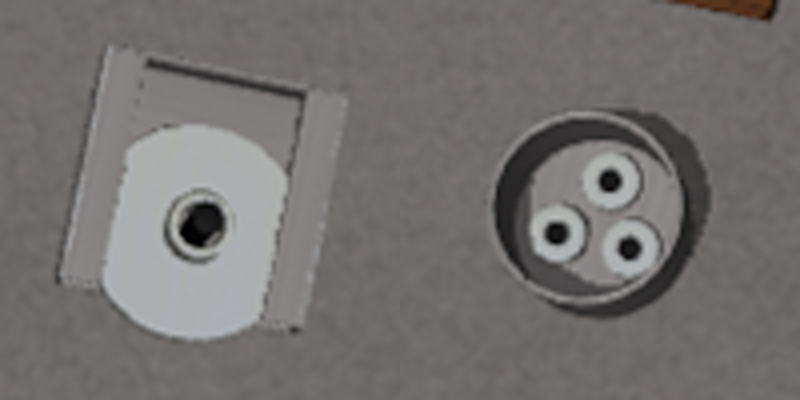

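The crop confirms it: grey holder (lip corners near crop (108,45), (348,95), (58,280), (300,330)), stem top near (205,222), and the tin mouth on the right. Next I compute the holder axis and the approach move.

```bash
cat >> h.py <<'E'
def tgt(p,heading):  # TCP pos, heading of tool y (rad), tool down -> units
    o=get_obs();q=o['ee_rot'];M=R.from_quat([q[1],q[2],q[3],q[0]])
    y=np.array([np.cos(heading),np.sin(heading),0]);z=np.array([0,0,-1.]);T=R.from_matrix(np.stack([np.cross(y,z),y,z],1))
    print('from',o['eef_pos'].round(1),'t',round(o['time_s'],2),'d',(M.inv().apply(np.array(p)-o['eef_pos'])/150).round(3),'r',((M.inv()*T).as_rotvec()/(np.pi/2)).round(3))
E
python3 - <<'E'
from h import *
s=load('top')
px=lambda x,y:(345+x/4-.4,160+y/4-.4)
c=[ray(s,*px(*p),29) for p in [(108,45),(348,95),(58,282),(300,332)]]
bl,br,fl,fr=c; print(np.array(c).round(1)); m=np.mean(c,0);ax=(bl+br-fl-fr)/2
print('floor ctr',m,'len',np.linalg.norm(ax),'yaw',np.degrees(np.arctan2(ax[1],ax[0])), 'w',np.linalg.norm(bl-br))
st=ray(s,*px(205,222),71);co=ray(s,*px(200,226),45);pl=ray(s,*px(196,232),21)
print(st,co,pl,'tin',ray(s,*px(592,206)if 0 else (185+192/4-.4,160+206/4-.4),70))
tgt([500,-145,200],-0.212)
tgt([565,-165,200],-0.212)
E
```

```text
[[ 702.  -120.4   29. ]
 [ 673.8 -251.8   29. ]
 [ 570.6  -91.2   29. ]
 [ 542.9 -222.3   29. ]]
floor ctr [ 622.32962045 -171.42669923   29.        ] len 134.37248724637956 yaw -12.6029658193212 w 134.47127734934242
[ 596.7679342  -165.67076489   71.        ] [ 598.70776922 -166.76719766   45.        ] [ 599.13710807 -167.99191268   21.        ] tin [606.29520407 178.48416166  70.        ]
from [232.5 525.3 213.7] t 0.1 d [-3.44  -3.364  0.096] r [-0.001  0.001  0.87 ]
from [232.5 525.3 213.7] t 0.1 d [-3.89  -3.31   0.096] r [-0.001  0.001  0.87 ]
```

Request:
send_rows([
  [-1,-0.12,-0.1,0,0,0,0],
  [-1,-0.24,-0.2,0,0,0,0],
  [-1,-0.36,-0.3,0,0,0,0],
  [-1,-0.48,-0.4,0,0,0,0],
  [-1,-0.6,-0.5,0.01,0,0,0],
  [-1,-0.72,-0.6,0.01,0,0,0],
  [-1,-0.84,-0.71,0.02,0,0,0],
  [-1,-0.97,-0.83,0.02,0,0,0],
])

```text
time_s: 1.1
eef_pos: [315.3, 352.1, 211.0]
ee_rot: [-0.0, 0.207, 0.978, -0.0]
contact_force: [0.7, 0.4, 0.7]
gripper_width: 92.0
gripper_force: 0.0
```

Request:
send_rows([
  [-1,-0.12,-0.1,0,0,0,0],
  [-1,-0.24,-0.2,0,0,0,0],
  [-1,-0.36,-0.3,0,0,0,0],
  [-1,-0.48,-0.4,0,0,0,0],
  [-1,-0.6,-0.5,0.01,0,0,0],
  [-1,-0.72,-0.6,0.01,0,0,0],
  [-1,-0.84,-0.71,0.02,0,0,0],
  [-1,-0.97,-0.83,0.02,0,0,0],
])

```text
time_s: 2.1
eef_pos: [397.9, 179.5, 208.1]
ee_rot: [-0.0, 0.207, 0.978, -0.0]
contact_force: [-0.3, -0.3, -0.2]
gripper_width: 91.6
gripper_force: 0.0
```

Request:
send_rows([
  [-1,-0.12,-0.1,0,0,0,0],
  [-1,-0.24,-0.2,0,0,0,0],
  [-1,-0.36,-0.3,0,0,0,0],
  [-1,-0.48,-0.4,0,0,0,0],
  [-1,-0.6,-0.5,0.01,0,0,0],
  [-1,-0.72,-0.6,0.01,0,0,0],
  [-1,-0.84,-0.71,0.02,0,0,0],
  [-1,-0.97,-0.83,0.02,0,0,0],
])

```text
time_s: 3.1
eef_pos: [480.6, 6.9, 205.0]
ee_rot: [-0.001, 0.207, 0.978, 0.0]
contact_force: [-0.2, -0.6, -0.9]
gripper_width: 91.7
gripper_force: 0.0
```

Request:
send_rows([
  [-1,-0.12,-0.1,0,0,0,0.11],
  [-1,-0.24,-0.2,0,0,0,0.22],
  [-1,-0.36,-0.3,0,0,0,0.33],
  [-1,-0.48,-0.4,0,0,0,0.44],
  [-1,-0.6,-0.5,0.01,0,0,0.55],
  [-1,-0.72,-0.6,0.01,0,0,0.66],
  [-1,-0.84,-0.71,0.02,0,0,0.77],
  [-1,-0.97,-0.83,0.02,0,0,0.87],
])

```text
time_s: 4.1
eef_pos: [563.2, -165.7, 201.9]
ee_rot: [-0.001, 0.78, 0.626, -0.0]
contact_force: [0.2, -0.7, -0.7]
gripper_width: 91.5
gripper_force: 0.0
```

```bash
python3 - <<'E'
from h import *
s=snap('wrist','w1.png'); o=get_obs();print(o['eef_pos'],o['qpos'],o['gripper_width'],o['contact_force'])
E
```

```text
[ 564.06221418 -168.7334319   201.94818511] [-4.94991643e-01  2.02534207e-01  1.57205804e+00 -1.38737269e-03
  1.36624285e+00 -2.70095874e-01] 91.75460117626092 [-2.27923988 -1.93470689  0.0589422 ]
```

View pics/w1.png

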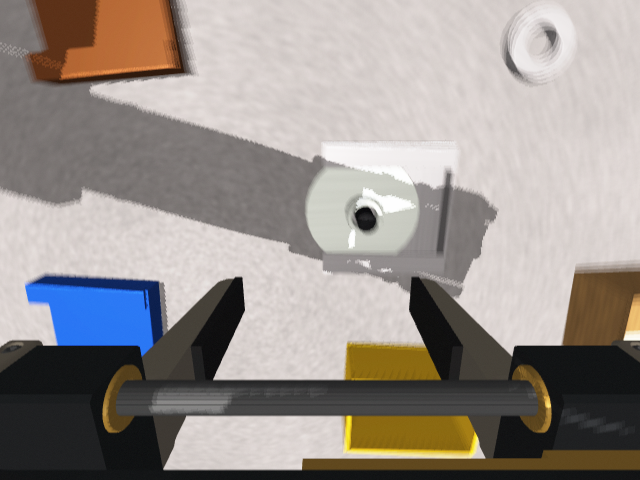

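The wrist view shows the black stem top at (366,218), with the plate around it and the lips above and below, aligned with the fingers. I'll measure it from this picture.

```bash
python3 - <<'E'
from h import *
s=snap('wrist');W=cloud(s);im=s['img'].astype(int)
def f(m):
    P=W[m];return len(P),np.nanmedian(P,0).round(1),np.nanmin(P,0).round(1),np.nanmax(P,0).round(1)
v,u=np.mgrid[0:480,0:640];near=(abs(u-366)<40)&(abs(v-218)<40)
print('stem top',f(near&(W[...,2]>66)&(W[...,2]<76)))
m=near&(im.sum(-1)<110);print('dark px',u[m].mean(),v[m].mean(),'->',ray(s,u[m].mean(),v[m].mean(),71))
print('collar top',f(near&(W[...,2]>42)&(W[...,2]<48)))
o=get_obs();print(o['eef_pos'],o['qpos'])
P=W[(abs(u-380)<110)&(abs(v-210)<100)];
P=P[(P[:,2]>26)&(P[:,2]<31)];print(cv2.minAreaRect(P[:,:2].astype(np.float32)))
tgt([597,-166,120],-.218)
E
```

```text
stem top (301, array([ 600. , -163.5,   71.1]), array([ 591.3, -172.4,   66.1]), array([ 608.7, -155.6,   73.3]))
dark px 360.81333333333333 211.71666666666667 -> [ 598.33580281 -158.98689626   71.        ]
collar top (451, array([ 598.7, -159.5,   45. ]), array([ 582.6, -181.6,   42.2]), array([ 618.2, -146.2,   47.9]))
[ 563.49123883 -167.09179435  201.92488826] [-4.93427334e-01  2.00805815e-01  1.57410030e+00 -5.20439425e-04
  1.36715027e+00 -2.77403043e-01]
((625.1167602539062, -168.8323974609375), (136.62078857421875, 132.411376953125), 77.84243774414062)
from [ 563.5 -167.1  201.9] t 4.2 d [0.055 0.217 0.546] r [-0.     0.     0.001]
```

Request:
send_rows([
  [-1,0.02,0.06,0.1,0,0,0],
  [-1,0.04,0.12,0.2,0,0,0],
  [-1,0.06,0.18,0.3,0,0,0],
  [-1,0.07,0.23,0.4,0,0,0],
  [-1,0.07,0.23,0.5,0,0,0],
  [-1,0.07,0.23,0.58,0,0,0],
  [-1,0.07,0.23,0.62,0,0,0],
  [-1,0.07,0.23,0.62,0,0,0],
])

```text
time_s: 5.2
eef_pos: [599.0, -162.3, 109.3]
ee_rot: [-0.0, 0.778, 0.628, -0.0]
contact_force: [-0.9, 0.4, -0.2]
gripper_width: 91.6
gripper_force: 0.0
```

```bash
python3 - <<'E'
from h import *
s=snap('wrist','w2.png');W=cloud(s)
v,u=np.mgrid[0:480,0:640]
m=(W[...,2]>66)&(W[...,2]<76)&(np.hypot(W[...,0]-600,W[...,1]+165)<20);P=W[m]
print(len(P),np.median(P,0),P.min(0),P.max(0),(P.min(0)+P.max(0))/2, u[m].mean(),v[m].mean());tgt([599.5,-164.5,48.5],-.215)
E
```

```text
562 [ 600.28544032 -163.26279796   71.18859237] [ 591.3366938  -172.87188783   66.05887258] [ 608.80739406 -155.29905497   72.94914985] [ 600.07204393 -164.0854714    69.50401121] 328.61743772241994 269.3202846975089
from [ 599.4 -162.4  109.9] t 5.25 d [-0.014  0.004  0.409] r [0.    0.    0.001]
```

View pics/w2.png

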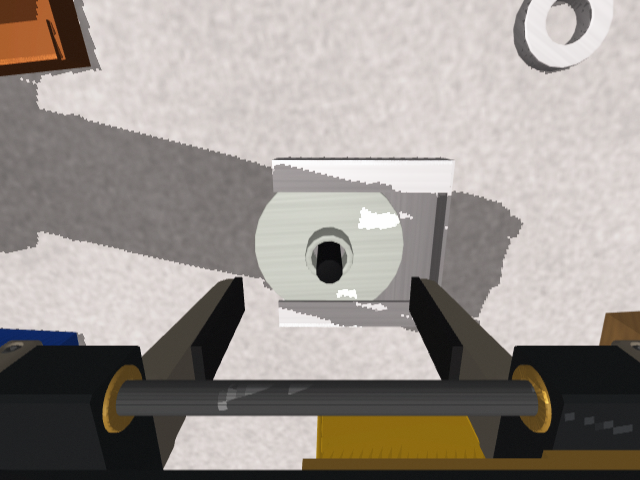

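The wrist view shows the stem top at (328,270), centred between the fingertips and clear of the lips. I'll descend and grip just above the collar.

Request:
send_rows([
  [-1,-0.01,0.005,0.07,0,0,0],
  [-1,-0.01,0.005,0.15,0,0,0],
  [-1,-0.01,0.005,0.23,0,0,0],
  [-1,-0.01,0.005,0.31,0,0,0],
  [-1,-0.01,0.005,0.37,0,0,0],
  [-1,-0.01,0.005,0.4,0,0,0],
  [-1,-0.01,0.005,0.4,0,0,0],
  [-1,-0.01,0.005,0.4,0,0,0],
], newtons=25)

```text
time_s: 6.25
eef_pos: [600.1, -164.0, 50.1]
ee_rot: [0.0, 0.778, 0.628, 0.0]
contact_force: [-0.1, 0.0, 0.2]
gripper_width: 92.2
gripper_force: 0.0
```

Request:
send_rows([
  [0,0,0,0,0,0,0],
  [0.3,0,0,0,0,0,0],
  [0.5,0,0,0,0,0,0],
  [0.7,0,0,0,0,0,0],
  [1,0,0,0,0,0,0],
  [1,0,0,0,0,0,0],
  [1,0,0,0,0,0,0],
  [1,0,0,0,0,0,0],
])

```text
time_s: 7.25
eef_pos: [599.9, -163.9, 49.7]
ee_rot: [0.0, 0.778, 0.628, 0.0]
contact_force: [1.4, 0.7, -2.9]
gripper_width: 17.2
gripper_force: 25.0
```

Request:
send_rows([
  [1,0,0,-0.01,0,0,0],
  [1,0,-0.03,-0.01,0,0,0],
  [1,0,-0.08,-0.01,0,0,0],
  [1,0,-0.13,-0.01,0,0,0],
  [1,0,-0.19,-0.01,0,0,0],
  [1,0,-0.25,-0.01,0,0,0],
  [1,0,-0.31,-0.01,0,0,0],
  [1,0,-0.37,-0.01,0,0,0],
])

```text
time_s: 8.25
eef_pos: [544.9, -152.0, 51.2]
ee_rot: [0.0, 0.778, 0.628, 0.0]
contact_force: [0.7, -0.3, -3.4]
gripper_width: 17.3
gripper_force: 25.0
```

Request:
send_rows([
  [1,0,-0.07,0,0,0,0],
  [1,0,-0.14,0,0,0,0],
  [1,0,-0.21,0,0,0,0],
  [1,0,-0.28,0,0,0,0],
  [1,0,-0.34,0,0,0,0],
  [1,0,-0.38,0,0,0,0],
  [1,0,-0.4,0,0,0,0],
  [1,0,-0.4,0,0,0,0],
])

```text
time_s: 9.25
eef_pos: [486.8, -139.5, 51.2]
ee_rot: [0.0, 0.778, 0.628, 0.0]
contact_force: [-0.3, -0.3, -3.7]
gripper_width: 17.3
gripper_force: 25.0
```

```bash
python3 - <<'E'
from h import *
s=snap('side');cv2.imwrite('pics/side2.png',cv2.resize(s['img'][180:360,250:490,::-1],(720,540)))
print(get_obs()['eef_pos'],get_obs()['gripper_width'],get_obs()['contact_force'])
E
```

```text
[ 487.01957234 -139.59132847   51.21423957] 17.350540902223067 [ 1.12482512  0.53069305 -2.783745  ]
```

View pics/side2.png

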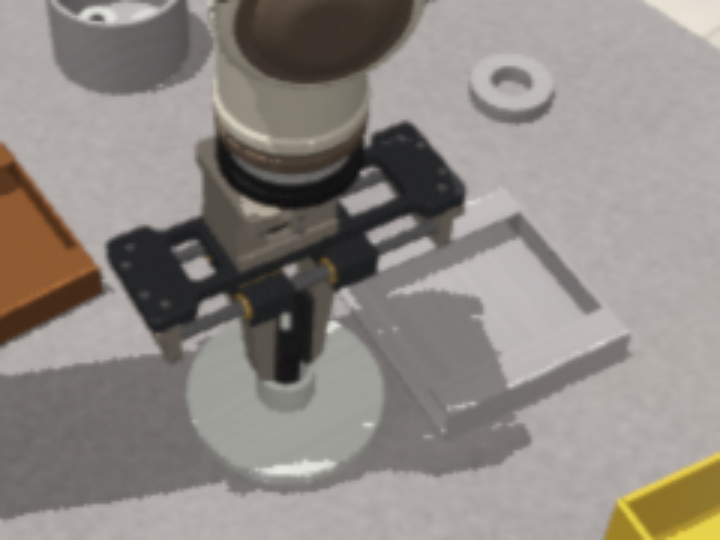

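The pair is out and nested, 140 mm from the holder floor point. I'll lift it and carry it towards the tin.

Request:
send_rows([
  [1,0,0,-0.04,0,0,0],
  [1,0,0,-0.12,0,0,0],
  [1,0,0,-0.23,0,0,0],
  [1,0,0,-0.35,0,0,0],
  [1,0,0,-0.48,0,0,0],
  [1,0,0,-0.6,0,0,0],
  [1,0,0,-0.71,0,0,0],
  [1,0,0,-0.76,0,0,0],
])

```text
time_s: 10.3
eef_pos: [487.3, -139.8, 166.6]
ee_rot: [0.001, 0.778, 0.628, 0.0]
contact_force: [0.6, -0.9, -3.4]
gripper_width: 17.6
gripper_force: 25.0
```

Request:
send_rows([
  [1,0.04,0.01,0,0,0,0],
  [1,0.11,0.03,0,0,0,0],
  [1,0.21,0.06,0,0,0,0],
  [1,0.32,0.08,0,0,0,0],
  [1,0.44,0.11,0,0,0,0],
  [1,0.56,0.15,0,0,0,0],
  [1,0.68,0.18,0,0,0,0],
  [1,0.8,0.21,0,0,0,0],
])

```text
time_s: 11.3
eef_pos: [543.5, -27.6, 165.1]
ee_rot: [0.0, 0.778, 0.628, 0.0]
contact_force: [-0.0, -1.2, -3.7]
gripper_width: 17.4
gripper_force: 25.0
```

Request:
send_rows([
  [1,0.12,0.03,0,0,0,0],
  [1,0.24,0.06,0,0,0,0],
  [1,0.36,0.09,0,0,0,0],
  [1,0.48,0.12,0,0,0,0],
  [1,0.6,0.15,0,0,0,0],
  [1,0.7,0.18,0,0,0,0],
  [1,0.77,0.2,0,0,0,0],
  [1,0.8,0.21,0,0,0,0],
])

```text
time_s: 12.3
eef_pos: [599.3, 82.3, 165.0]
ee_rot: [-0.0, 0.778, 0.628, -0.0]
contact_force: [0.5, -0.0, -4.4]
gripper_width: 17.5
gripper_force: 25.0
```

```bash
python3 - <<'E'
from h import *
snap('wrist');s=snap('wrist','w3.png');W=cloud(s)
P=W.reshape(-1,3);P=P[(P[:,2]>64)&(P[:,2]<75)&(np.hypot(P[:,0]-606,P[:,1]-180)<65)]
print(len(P),P.min(0),P.max(0),np.median(P[:,2]))
if len(P)>20:
    from scipy.optimize import least_squares
    r=least_squares(lambda p:np.hypot(P[:,0]-p[0],P[:,1]-p[1])-p[2],[606,180,50],loss='soft_l1');print(r.x)
    print(cv2.minEnclosingCircle(P[:,:2].astype(np.float32)))
o=get_obs();print(o['eef_pos'],o['contact_force'],o['gripper_width'])
E
```

```text
3046 [555.56227107 134.34428025  64.01264852] [658.8937173  237.35732458  72.75240651] 70.01876824794053
[607.30470234 185.63647469  49.21434679]
((607.1708374023438, 185.7761688232422), 52.00316619873047)
[599.15769395  81.94357598 165.03808419] [ 0.52357787  0.0035301  -1.90935318] 17.48261072887936
```

View pics/w3.png

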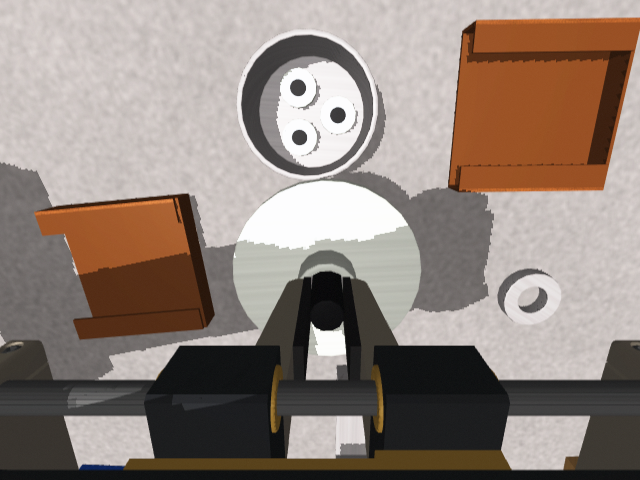

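The wrist view shows the full tin rim, centred at about (308,105), and the held pair centred in the fingers. The rim fit gives a radius of 52 mm at z = 70, so the tin mouth is at (607.2, 185.7).

```bash
python3 - <<'E'
from h import *
W=cloud(load('wrist'));P=W[185:250,240:410].reshape(-1,3);P=P[(P[:,2]>120)&(P[:,2]<150)]
print(len(P),np.median(P[:,2]),np.linalg.lstsq(np.c_[P[:,:2]-P[:,:2].mean(0),np.ones(len(P))],P[:,2],rcond=None)[0])
print(cv2.minEnclosingCircle(P[:,:2].astype(np.float32)))
tgt([607.2,185.7,165],-.213)
E
```

```text
9306 136.83874019846905 [-2.71009749e-03 -9.01373544e-03  1.36784630e+02]
((602.7454833984375, 103.76268768310547), 52.41820526123047)
from [599.2  81.9 165. ] t 12.4 d [ 0.687 -0.093  0.   ] r [-0.  0.  0.]
```

Request:
send_rows([
  [1,0.05,-0.01,0,0,0,0],
  [1,0.15,-0.02,0,0,0,0],
  [1,0.27,-0.04,0,0,0,0],
  [1,0.39,-0.05,0,0,0,0],
  [1,0.51,-0.07,0,0,0,0],
  [1,0.61,-0.08,0,0,0,0],
  [1,0.67,-0.093,0,0,0,0],
  [1,0.687,-0.093,0,0,0,0],
])

```text
time_s: 13.4
eef_pos: [607.1, 186.0, 165.0]
ee_rot: [0.0, 0.778, 0.628, -0.0]
contact_force: [0.4, -0.7, -2.9]
gripper_width: 17.6
gripper_force: 25.0
```

Request:
send_rows([
  [1,0,0,0,0,0,0],
  [1,0,0,0.03,0,0,0],
  [1,0,0,0.08,0,0,0],
  [1,0,0,0.13,0,0,0],
  [1,0,0,0.18,0,0,0],
  [1,0,0,0.23,0,0,0],
  [1,0,0,0.27,0,0,0],
  [1,0,0,0.27,0,0,0],
])

```text
time_s: 14.4
eef_pos: [606.7, 185.4, 123.8]
ee_rot: [-0.0, 0.778, 0.628, -0.001]
contact_force: [0.3, 0.0, -2.9]
gripper_width: 17.5
gripper_force: 25.0
```

```bash
python3 - <<'E'
from h import *
tgt([607.2,185.7,107],-.213);print(get_obs()['contact_force'])
E
```

```text
from [606.7 185.4 123.8] t 14.4 d [0.002 0.003 0.112] r [-0.001  0.     0.   ]
[ 0.30489642  0.01742385 -2.93345565]
```

Request:
send_rows([
  [1,0.002,0.003,0.015,0,0,0],
  [1,0.002,0.003,0.03,0,0,0],
  [1,0.002,0.003,0.045,0,0,0],
  [1,0.002,0.003,0.06,0,0,0],
  [1,0.002,0.003,0.075,0,0,0],
  [1,0.002,0.003,0.088,0,0,0],
  [1,0.002,0.003,0.1,0,0,0],
  [1,0.002,0.003,0.1,0,0,0],
])

```text
time_s: 15.4
eef_pos: [607.5, 185.6, 109.4]
ee_rot: [-0.0, 0.778, 0.628, -0.0]
contact_force: [-0.3, 0.2, -3.0]
gripper_width: 17.2
gripper_force: 25.0
```

Request:
send_rows([
  [1,0,0,0.005,0,0,0],
  [1,0,0,0.01,0,0,0],
  [1,0,0,0.013,0,0,0],
  [1,0,0,0.016,0,0,0],
  [1,0,0,0.016,0,0,0],
  [1,0,0,0.016,0,0,0],
  [1,0,0,0.016,0,0,0],
  [1,0,0,0.016,0,0,0],
])

```text
time_s: 16.4
eef_pos: [607.7, 185.7, 107.2]
ee_rot: [0.0, 0.778, 0.628, -0.0]
contact_force: [-0.1, 0.7, -2.4]
gripper_width: 17.4
gripper_force: 25.0
```

Still hanging (−2.4 N). I'll lower slowly for contact.

Request:
send_rows([
  [1,0,0,0.003,0,0,0],
  [1,0,0,0.006,0,0,0],
  [1,0,0,0.009,0,0,0],
  [1,0,0,0.009,0,0,0],
  [1,0,0,0.009,0,0,0],
  [1,0,0,0.009,0,0,0],
  [1,0,0,0.009,0,0,0],
  [1,0,0,0.009,0,0,0],
])

```text
time_s: 17.4
eef_pos: [607.7, 185.7, 106.5]
ee_rot: [0.0, 0.778, 0.628, 0.0]
contact_force: [-4.3, -0.3, 5.4]
gripper_width: 17.3
gripper_force: 25.0
```

Contact is at the expected seating height. I'll let go, opening gently.

Request:
send_rows([
  [0.58,0,0,0,0,0,0],
  [0.52,0,0,0,0,0,0],
  [0.4,0,0,0,0,0,0],
  [0.2,0,0,0,0,0,0],
  [-0.1,0,0,0,0,0,0],
  [-0.4,0,0,0,0,0,0],
  [-0.4,0,0,0,0,0,0],
  [-0.4,0,0,0,0,0,0],
])

```text
time_s: 18.4
eef_pos: [607.7, 185.7, 105.9]
ee_rot: [0.0, 0.778, 0.628, 0.0]
contact_force: [-0.6, 0.8, 0.3]
gripper_width: 64.2
gripper_force: 0.0
```

```bash
python3 - <<'E'
from h import *
s=snap('wrist');W=cloud(s)
d=np.hypot(W[...,0]-607,W[...,1]-186)
v,u=np.mgrid[0:480,0:640]
P=W[(d<75)&(W[...,2]>70)&(W[...,2]<86)]
print('plate',len(P),np.median(P[:,2]),cv2.minEnclosingCircle(P[:,:2].astype(np.float32)))
print(np.linalg.lstsq(np.c_[P[:,:2]-P[:,:2].mean(0),np.ones(len(P))],P[:,2],rcond=None)[0])
P=W[(d<14)&(W[...,2]>123)&(W[...,2]<132)];print('stem',len(P),np.median(P,0),P.min(0),P.max(0))
cv2.imwrite('pics/w4.png',s['img'][...,::-1])
tgt([607.4,185.7,82],-.213);print(get_obs()['gripper_width'],get_obs()['contact_force'])
E
```

```text
plate 20179 78.36673823402857 ((607.5393676757812, 185.1942901611328), 60.037837982177734)
[-4.03519180e-04 -1.35965437e-03  7.83624185e+01]
stem 1009 [607.84644416 186.77415359 128.19926962] [598.73717305 176.60706055 123.02884267] [616.45930634 194.23948449 129.91720818]
from [607.6 185.7 105.8] t 18.45 d [-0.    -0.002  0.159] r [ 0. -0.  0.]
64.3441471458195 [ 0.68793471 -0.04372838  0.01560972]
```

View pics/w4.png

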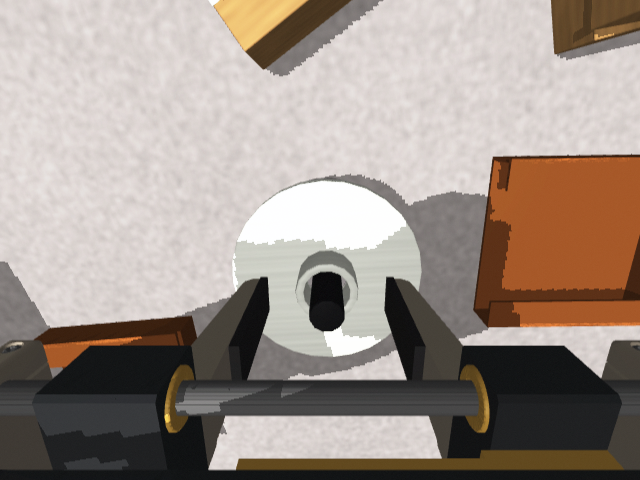

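The wrist view shows the pair sitting level on the tin, stem top at (327,315) and collar around (327,285) between the open fingers. Plate is at z 78.4 with tilt about 0.001 and stem top at 128.2, so it's seated. Next I take the collar.

Request:
send_rows([
  [-0.4,0,0,0.02,0,0,0],
  [-0.4,0,0,0.05,0,0,0],
  [-0.4,0,0,0.08,0,0,0],
  [-0.4,0,0,0.11,0,0,0],
  [-0.4,0,0,0.14,0,0,0],
  [-0.4,0,0,0.16,0,0,0],
  [-0.4,0,0,0.162,0,0,0],
  [-0.4,0,0,0.162,0,0,0],
], newtons=15)

```text
time_s: 19.45
eef_pos: [607.8, 185.7, 81.7]
ee_rot: [0.0, 0.778, 0.628, 0.0]
contact_force: [-0.3, 0.1, -0.7]
gripper_width: 64.3
gripper_force: 0.0
```

Request:
send_rows([
  [-0.2,0,0,0,0,0,0],
  [0,0,0,0,0,0,0],
  [0.1,0,0,0,0,0,0],
  [0.18,0,0,0,0,0,0],
  [0.25,0,0,0,0,0,0],
  [0.4,0,0,0,0,0,0],
  [0.6,0,0,0,0,0,0],
  [0.6,0,0,0,0,0,0],
])

```text
time_s: 20.45
eef_pos: [607.6, 185.7, 81.6]
ee_rot: [0.0, 0.778, 0.628, -0.0]
contact_force: [0.0, 0.3, 0.2]
gripper_width: 34.3
gripper_force: 15.0
```

Request:
send_rows([
  [0.8,0,0,0,0,0,0],
  [0.8,0,0,-0.01,0,0,0],
  [0.8,0,0,-0.03,0,0,0],
  [0.8,0,0,-0.06,0,0,0],
  [0.8,0,0,-0.1,0,0,0],
  [0.8,0,0,-0.14,0,0,0],
  [0.8,0,0,-0.18,0,0,0],
  [0.8,0,0,-0.22,0,0,0],
], newtons=20)

```text
time_s: 21.45
eef_pos: [607.7, 185.7, 115.0]
ee_rot: [0.0, 0.778, 0.628, 0.0]
contact_force: [-0.2, -0.1, -1.4]
gripper_width: 34.5
gripper_force: 20.0
```

Request:
send_rows([
  [0.8,0,0,-0.04,0,0,0],
  [0.8,0,0,-0.08,0,0,0],
  [0.8,0,0,-0.12,0,0,0],
  [0.8,0,0,-0.16,0,0,0],
  [0.8,0,0,-0.2,0,0,0],
  [0.8,0,0,-0.24,0,0,0],
  [0.8,0,0,-0.27,0,0,0],
  [0.8,0,0,-0.28,0,0,0],
])

```text
time_s: 22.45
eef_pos: [607.8, 185.7, 157.0]
ee_rot: [0.0, 0.778, 0.628, 0.0]
contact_force: [1.0, -0.7, -1.5]
gripper_width: 34.6
gripper_force: 20.0
```

Request:
send_rows([
  [0.8,0,0,0,0,0,0],
  [0.8,0,0,0,0,0,0],
  [0.8,0,0,0,0,0,0],
  [0.8,0,0,0,0,0,0],
  [0.8,0,0,0,0,0,0],
  [0.8,0,0,0,0,0,0],
  [0.8,0,0,0,0,0,0],
  [0.8,0,0,0,0,0,0],
])

```text
time_s: 23.45
eef_pos: [607.7, 185.7, 156.6]
ee_rot: [-0.0, 0.778, 0.628, 0.0]
contact_force: [0.0, -0.2, -0.4]
gripper_width: 34.8
gripper_force: 20.0
```

```bash
python3 - <<'E'
from h import *
s=snap('side');cv2.imwrite('pics/side3.png',cv2.resize(s['img'][60:240,180:420,::-1],(720,540)))
W=cloud(snap('wrist'));d=np.hypot(W[...,0]-607,W[...,1]-186)
P=W[(d<75)&(W[...,2]>135)&(W[...,2]<160)]
print(len(P),np.median(P[:,2]),np.linalg.lstsq(np.c_[P[:,:2]-P[:,:2].mean(0),np.ones(len(P))],P[:,2],rcond=None)[0])
o=get_obs();print(o['eef_pos'],o['gripper_width'],o['gripper_force'],o['contact_force'])
E
```

```text
21881 153.36310730808955 [-9.63225501e-04 -5.20530196e-03  1.53359334e+02]
[607.65261223 185.68901384 156.5533881 ] 34.69383101129212 19.999690619297326 [-0.83538861 -0.19666715 -1.0062728 ]
```

View pics/side3.png

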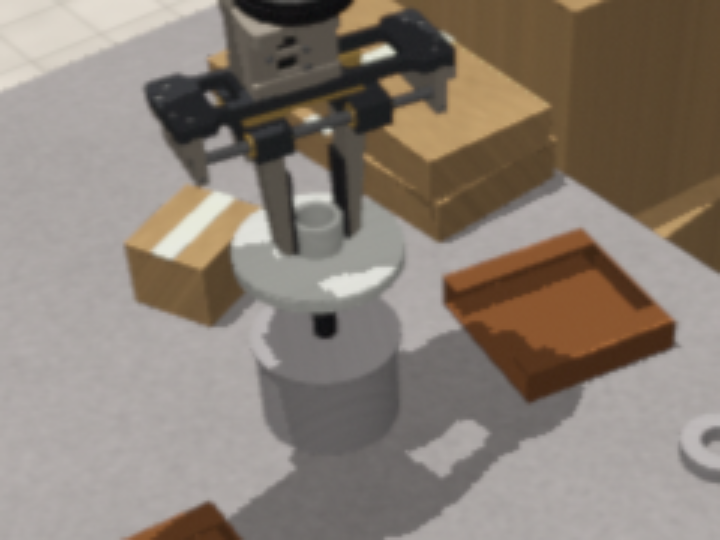

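The side crop shows the outer lid level at (318,250), raised 75 mm. The inner lid is seated on the tin with its stem at (324,323), and the carton and bearing are undisturbed.

```bash
python3 -c "
from station import *
print(job_done())"
```

```text
the job is handed in; nothing more can be done
None
```

I handed the job in at about 23.5 s with the inner lid seated level on the tin and the outer lid held level by its collar, 75 mm above its nested place; `job_done()` returned no verdict.

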